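Count three spindle blanks out of the dispenser

TASK

Set the empty tray on the bench, its low side squarely up against the front of the blank dispenser and centred under the chute, and let go of it. Then press the dispenser's red lever fully down to its stop, hold it a moment and let it come right back up, one stroke at a time, until exactly three blanks lie in the tray. Leave the tray docked there, never force the lever, don't touch the blanks and leave the other things alone.

Things in the scene. Friction and masses are not known exactly. Their poses are not given: they have to be found in the camera images.
- dispenser: cream gravity-feed dispenser fixed to the bench, 127 mm wide (its x; lever bracket to +107 mm) and 220 mm long (its y). Origin on the bench below the gate. Its +y is downhill, the delivering direction (slope 10 degrees). Five blanks queue at x = 0 under two steel guard rods. Each full lever stroke lets out one blank, never two; then let the lever come right back up.
- chute_lip (a point): middle of the end edge of the aluminium chute, at y = +51 mm of the dispenser, 32 mm above the bench. The chute is 127 mm wide over all; its lip overhangs the front face by 16 mm, with its underside 24 mm above the bench.
- front_face (a point): centre of the foot of the dispenser's flat front face, at y = +35 mm in the dispenser's frame, below the lip; the tray's sill docks against it
- lever: steel lever over the dispenser with a red pad at its free end. Origin on its hinge, at x = +90 mm of the dispenser, 158 to 177 mm above the bench. At rest it is level and points to the dispenser's -x; pressing the pad down swings it about an axis along the dispenser's y. It springs back up by itself. More than 50 N on it is forcing it.
- lever_pad (a point): centre of the top of the red pad, 147 mm from the hinge, 46 mm along the lever by 44 mm. Press down here: 1 to 4 N through free play (differs each time), 4 to 12 N on a spring, then a hard stop. It sinks 18 to 53 mm in all, how far is not told: go on until the stop is felt (15 N), hold it there half a second while the blank rolls clear; a short or hasty stroke may let out none.
- tray: loose plywood tray, 160 mm (x) by 130 mm (y), 0.3 to 0.55 kg, origin at the centre of its underside. Walls 6 mm thick, 50 mm high, but the -y side is only a 16 mm sill: blanks roll in over it and it passes under the chute lip. Docked, the sill's outer face (65 mm from the origin) touches the dispenser's front face: origin at x = 0, y = +100 mm in the dispenser's frame, axes parallel.
- tray_sill (a point): middle of the top outer edge of the tray's low sill, 65 mm to -y of the tray's origin, 16 mm up
- tray_bar (a point): centre of the tray's dark wooden grip bar, which runs along the tray's x, 150 mm long, 16 mm square, centre 108 mm above the tray's underside, directly over the tray's origin. Pinch it from above across the tray's y.
- gouge: bystander: turning gouge with a wooden handle lying on the bench, about 215 mm long
- spindle: bystander: finished turned spindle standing on its 60 mm foot, 140 mm high
- oil: bystander: amber bottle of finishing oil, 60 mm diameter, 150 mm high
- wax: bystander: yellow tin of wax, 84 mm diameter, 60 mm high
- blank1: round wooden spindle blank, 110 mm long, 32 mm diameter, about 62 g; origin at its middle, x along its length. First in the queue, next to be let out.
- blank2: round wooden spindle blank, 110 mm long, 32 mm diameter, about 62 g; origin at its middle, x along its length. Second in the queue.
- blank3: round wooden spindle blank, 110 mm long, 32 mm diameter, about 62 g; origin at its middle, x along its length. Third in the queue.
- blank4: round wooden spindle blank, 110 mm long, 32 mm diameter, about 62 g; origin at its middle, x along its length. Fourth in the queue; must stay in the dispenser.
- blank5: round wooden spindle blank, 110 mm long, 32 mm diameter, about 62 g; origin at its middle, x along its length. Last in the queue; must stay in the dispenser.
Not all that is in view belongs to the job. What is shaped like the blank2 but green or turquoise is not meant. There is more than one size of the tray; the one meant has the size given above.

How it is judged:
By the outcome, as a careful person would: the job done as asked, in the order asked, and still so for the second after the job is handed in, with the robot touching nothing.
It also fails if it takes over 64 s, if anything falls off the work surface, if the arm or the gripper's body presses on something with over 40 N, if the wrist force passes 120 N, or if a joint passes its speed limit or range.

ROBOT

A 6-joint arm with a two-finger parallel gripper is mounted at the origin on the work surface. World frame = base frame: x ahead of the robot, y to its left, z up, the work surface at z = 0. Lengths are in m, angles in rad, forces in N, time in s.
With the tool pointing down it reaches from about 0.325 to 0.9 m from the base axis. Payload 6.1 kg.
Tool frame: the origin (TCP) lies midway between the tips of the shut fingers; the grasp point (between the pads) lies 19 mm behind it; z points along the fingers, y is the line along which they close (so a half turn about z gives the same grasp; the last joint's range is limited). The gripper opens to 85 mm and grips with 20 to 120 N. Pads are 22 mm wide; open, the fingers measure 114 mm over their backs; the gripper's body (76 mm by 85 mm) begins 54 mm behind the grasp point. The pads swing forward as they close: fully open they stand 13 mm farther back than shut.
Start: joints at [-1.282, 0.22, 1.526, -0, 1.395, -0.126], TCP at [0.252, -0.572, 0.231] pointing down, gripper open.
Joint ranges: [-2.98, 2.98], [-0.91, 2.08], [0.09, 2.57], [-1.24, 4.39], [0.2, 2.65], [-2.68, 2.68]. Speed limits (rad/s): [2.57, 2.57, 3.01, 3.14, 3.14, 3.14].

INTERFACE

Orientations are given as [roll, pitch, yaw] about the fixed x, y, z axes, in that order (R = Rz(yaw) Ry(pitch) Rx(roll)).
In Python, from plant import movep, move_l, set_joints, gripper_to, hold, inverse_kinematics, observe, get_image, get_calibration, Unreachable, job_done gives the robot as it stands. Calls block until the motion is done:
- movep(position, orientation): joint-space move of the TCP to a pose.
- move_l(position, feed=0.15, rotation=None, max_force=None): straight line of the TCP; rotation=None keeps the orientation; feed is the mean speed in m/s. With max_force (N) it stops when the force on the tool has changed by that much, and returns True; else False.
- set_joints(angles): joint-space move.
- gripper_to(opening, f_grip=None): finger opening in m; f_grip is the grip in N (None keeps the last); returns when the fingers have stopped.
- hold(seconds).
- inverse_kinematics(position, orientation): joint angles nearest the present ones, or None.
- observe(): the state.
- get_image(name): name is "side" or "top"; returns (picture, depth): 420x560x3 uint8, red, green, blue; 420x560 float32, m along the optical axis (not along the pixel's ray), 0 where there is no reading.
- get_calibration(name): a dict with "intrinsics" (3x3 intrinsics, pixels), "world_from_camera" (4x4, takes a point from camera to world coordinates). Camera axes: x right, y down, z forward; pixel columns grow to the right and rows downward; lengths in m; the calibration is good to about 2 mm. A picture is of the moment at which its call begins. get_calibration takes no time and is no camera call.
A pose or a line that the arm cannot do raises Unreachable and nothing moves.
- job_done(): hands the job in, once; it reports no verdict.
The state is a dict: "time_s": time; "q": joint angles; "joint_velocities": joint speeds; "joint_torque": joint torques, N m; "eef_pos": TCP position; "tcp_rot": TCP orientation; "ft_force": force on the tool from outside, world axes, zero at the start; "torque": the same for the moment, N m; "opening": finger opening in m.
Only numpy, scipy, OpenCV 4.12 (cv2) and the standard library are available. Lean on these libraries where they do the work, as an engineer would, in place of code of your own. Each camera call takes 0.05 s, during which the arm holds its last target. There are 200 camera calls.

## Working session

There is one attempt and no reset: what is moved stays moved. The work goes in short steps, each a Python script; the robot and the scene stay as the last script left them, time stands still between calls to the robot, and variables do not carry over. Pictures are saved under pics/ and viewed, on a budget of 10 in all, crops included, one or two more only if the job needs it, and the job is handed in when it is done.

```bash
mkdir -p pics; python3 - <<'E'
from plant import *
import cv2,numpy as np
for n in("top","side"):
    p,d=get_image(n);cv2.imwrite(f"pics/{n}0.png",p[:,:,::-1]);np.savez(f"{n}0.npz",p=p,d=d)
    c=get_calibration(n);print(n,np.round(c["intrinsics"],1).tolist(),np.round(c["world_from_camera"],3).tolist())
print(observe())
E
```

```text
top [[545.8, 0.0, 290.6], [0.0, 545.8, 206.8], [0.0, 0.0, 1.0]] [[-0.017, -0.991, 0.131, 0.324], [-1.0, 0.018, 0.0, -0.055], [-0.003, -0.131, -0.991, 1.497], [0.0, 0.0, 0.0, 1.0]]
side [[484.1, 0.0, 282.7], [0.0, 484.1, 210.2], [0.0, 0.0, 1.0]] [[0.826, -0.3, 0.477, -0.132], [-0.564, -0.44, 0.699, -1.05], [-0.0, -0.846, -0.533, 0.891], [0.0, 0.0, 0.0, 1.0]]
{'time_s': 0.1, 'q': array([-1.28210981e+00,  2.21182078e-01,  1.52753035e+00,  2.60150159e-05,
        1.39467346e+00, -1.26097392e-01]), 'joint_velocities': array([ 0.0013463 , -0.00084917, -0.00341646,  0.00095727,  0.00043009,
       -0.00025655]), 'joint_torque': array([ 6.19958082e-04, -4.98240745e+01, -3.90546477e+01, -2.99049661e-04,
        5.67830415e-03, -4.37906778e-07]), 'eef_pos': array([ 0.25171745, -0.57146571,  0.23026925]), 'tcp_rot': array([-3.13981688e+00, -2.50924332e-04,  4.14779106e-01]), 'ft_force': array([-0.11679556, -0.42820653, -1.10596431]), 'torque': array([ 0.00321495, -0.00260943,  0.00856699]), 'opening': 0.08530337396176364}
```

View pics/top0.png

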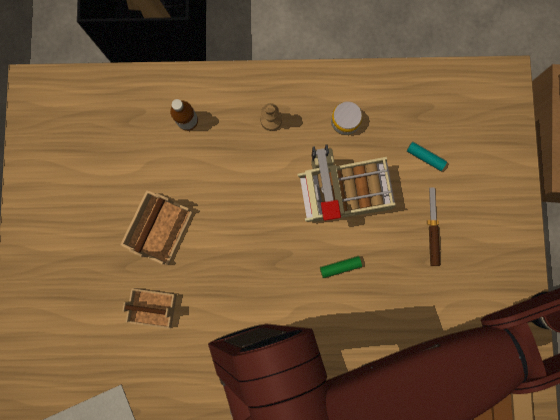

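View pics/side0.png

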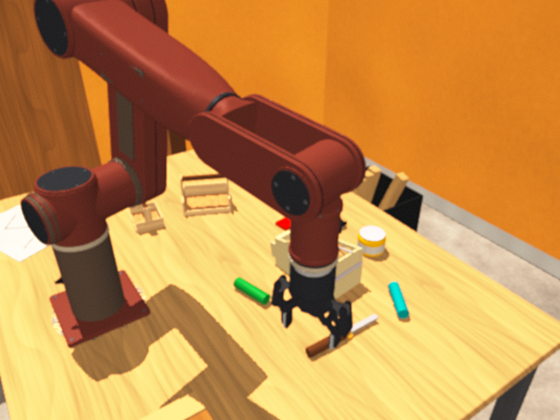

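```bash
cat > h.py <<'E'
import numpy as np,cv2
from plant import *
def cloud(n,d):
    c=get_calibration(n);K=c["intrinsics"];T=np.array(c["world_from_camera"])
    v,u=np.mgrid[:d.shape[0],:d.shape[1]]
    P=np.stack([(u-K[0][2])/K[0][0]*d,(v-K[1][2])/K[1][1]*d,d],-1)
    return P@T[:3,:3].T+T[:3,3]
def rect(n,d,box,zl,zh):
    W=cloud(n,d);u0,v0,u1,v1=box;W=W[v0:v1,u0:u1].reshape(-1,3)
    W=W[(W[:,2]>zl)&(W[:,2]<zh)]
    (c,s,a)=cv2.minAreaRect((W[:,:2]*1000).astype(np.float32)) if len(W)>3 else (0,0,0)
    return len(W),np.round(c,1),np.round(s,1),round(a,2),W.mean(0).round(4)
E
python3 - <<'E'
from h import *
z=np.load("top0.npz");d=z["d"];p=z["p"]
big=(110,180,200,275);sm=(110,280,190,335)
for b in(big,sm):
  W=cloud("top",d)[b[1]:b[3],b[0]:b[2]];print("maxz",W[...,2].max())
  for zz in((.035,.06),(.095,.13),(.06,.13)):print(zz,*rect("top",d,b,*zz))
D=(285,135,405,230)
W=cloud("top",d)
for zz in((.025,.045),(.045,.08),(.08,.12),(.12,.15),(.15,.25)):print("D",zz,*rect("top",d,D,*zz))
hsv=cv2.cvtColor(p,cv2.COLOR_RGB2HSV)
red=((hsv[...,0]<8)|(hsv[...,0]>172))&(hsv[...,1]>200)&(hsv[...,2]>130);red[:135]=0;red[230:]=0
Q=W[red];print("pad",len(Q),np.median(Q,0),cv2.minAreaRect((Q[:,:2]*1000).astype(np.float32)))
a=cv2.resize(p[180:275,110:200],None,fx=4,fy=4,interpolation=2);b=cv2.resize(p[135:230,290:400],None,fx=4,fy=4,interpolation=2)
cv2.imwrite("pics/crop.png",np.hstack([a,b])[:,:,::-1])
E
```

```text
maxz 1.4972212932253166
(0.035, 0.06) 381 [471.4 311.6] [126.5 161.9] 64.81 [0.4809 0.3406 0.0481]
(0.095, 0.13) 496 [469.8 308.5] [ 35.7 162.2] 65.08 [0.4686 0.3073 0.1149]
(0.06, 0.13) 524 [469.5 307.8] [ 35.9 162.3] 65.58 [0.4679 0.307  0.113 ]
maxz 1.4972212932253166
(0.035, 0.06) 124 [258.1 323.1] [116.9  87.2] 81.82 [0.2689 0.3191 0.0409]
(0.095, 0.13) 0 0 0 0 [nan nan nan]
(0.06, 0.13) 261 [254.3 323.1] [116.3  24.6] 81.99 [0.2553 0.3223 0.0811]
D (0.025, 0.045) 361 [ 570.5 -198.5] [154.3 227. ] 8.0 [ 0.5412 -0.1198  0.035 ]
D (0.045, 0.08) 940 [ 571.3 -199.3] [156.4 239.3] 7.69 [ 0.5605 -0.2203  0.0704]
D (0.08, 0.12) 2680 [ 577.3 -199.1] [168.3 225.3] 7.78 [ 0.5615 -0.215   0.0967]
D (0.12, 0.15) 150 [ 584.2 -213.2] [171.  177.4] 11.84 [ 0.6251 -0.1467  0.1308]
D (0.15, 0.25) 844 [ 561.9 -141.6] [186.   43.9] 8.08 [ 0.5499 -0.1431  0.1677]
pad 290 [ 0.49145453 -0.15082821  0.16857233] ((492.01312255859375, -150.9849090576172), (42.443302154541016, 41.41764450073242), 7.7423930168151855)h.py:12: RuntimeWarning: Mean of empty slice.
  return len(W),np.round(c,1),np.round(s,1),round(a,2),W.mean(0).round(4)
  ret = um.true_divide(
```

View pics/crop.png

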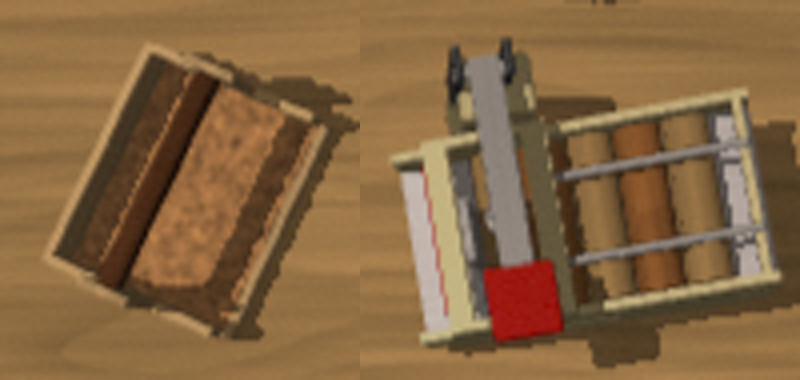

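Candidates for the tray are the large one at (158,230), measured at about 162×127 mm, and the small one at (152,308), about 117×87 mm. The large one matches the description. In the crop its high wall is at the image left and its low sill at the image right, so the tray yaw is about −25°. The dispenser's yaw is about +7.8°, its chute points left, and the red pad is at (331,210). I'll refine the bar and lip in the same script, then grasp.

```bash
cat >> h.py <<'E'
PI=np.pi
def rz(a):return np.array([[np.cos(a),-np.sin(a)],[np.sin(a),np.cos(a)]])
E
python3 - <<'E'
from h import *
z=np.load("top0.npz");d=z["d"];p=z["p"];W=cloud("top",d)
B=W[180:275,110:200].reshape(-1,3);b=B[(B[:,2]>.112)&(B[:,2]<.12)]
c=b[:,:2].mean(0);ev=np.linalg.svd(b[:,:2]-c)[2][0];print("bar",len(b),c,np.degrees(np.arctan2(*ev[::-1])))
a=np.arctan2(*ev[::-1]);a=(a+PI/2)%PI-PI/2
L=(b[:,:2]-c)@rz(a);print("ext",np.percentile(L,[0,2,50,98,100],axis=0).round(4).tolist(), "rad yaw",a)
w=B[(B[:,2]>.046)&(B[:,2]<.053)];L=(w[:,:2]-c)@rz(a);print("walls rel bar",np.percentile(L,[1,99],axis=0).round(4).tolist())
yd=np.radians(7.8);o=np.array([.548,-.1435])
Q=W[135:230,285:405].reshape(-1,3);L=np.c_[(Q[:,:2]-o)@rz(yd),Q[:,2]]
m=(L[:,2]>.026)&(L[:,2]<.042)&(L[:,1]>.03)&(abs(L[:,0])<.055);e=L[m];print("lip",m.sum(),np.percentile(e[:,1],[50,90,97,100]))
bins=[e[(e[:,0]>k)&(e[:,0]<k+.02)][:,1].max().round(4) for k in np.arange(-.05,.05,.02)];print(bins)
m=(L[:,2]>.03)&(L[:,2]<.13)&(L[:,1]<-.05)&(L[:,1]>-.15);e=L[m];print("x walls",np.percentile(e[:,0],[1,99]))
for y in(-.14,-.1,-.06,.02,.045):
  s=L[(abs(L[:,1]-y)<.015)&(L[:,2]>.025)&(L[:,2]<.11)];print(y,s[:,0].min().round(4),s[:,0].max().round(4),s[:,2].max().round(3))
m=(L[:,2]>.025)&(abs(L[:,0])<.07);print("y range",np.percentile(L[m][:,1],[.3,99.7]))
for y,z0 in((c,.30),(c,.089)):print(inverse_kinematics([*c,z0],[PI,0,a]))
print(inverse_kinematics([.534,-.044,.089],[PI,0,yd]),inverse_kinematics([.492,-.151,.2],[PI,0,yd-PI/2]),inverse_kinematics([.492,-.151,.2],[PI,0,yd+PI/2]))
E
```

```text
bar 354 [0.46898732 0.30796539] 155.0700764863943
ext [[-0.0806, -0.0169], [-0.079, -0.0128], [0.0007, -0.0004], [0.08, 0.0138], [0.0815, 0.0187]] rad yaw -0.4351092475827727
walls rel bar [[-0.0798, -0.0564], [0.0814, 0.0662]]
lip 215 [0.04846577 0.05453272 0.05552601 0.05602779]
[np.float64(0.0557), np.float64(0.0558), np.float64(0.0559), np.float64(0.0559), np.float64(0.056)]
x walls [-0.06180642  0.06413127]
-0.14 -0.062 0.066 0.11
-0.1 -0.062 0.066 0.108
-0.06 -0.0627 0.0651 0.106
0.02 -0.0627 0.1057 0.11
0.045 -0.0627 0.0653 0.108
y range [-0.1765811   0.05602818]
[ 4.40489622e-01  3.04018727e-02  1.60676630e+00 -4.44089210e-16
  1.50442449e+00  2.44639520e+00]
[ 4.40489622e-01  2.15761755e-01  1.81536176e+00 -4.44089210e-16
  1.11046914e+00  2.44639520e+00]
[-2.29436451e-01  1.59367776e-01  1.88104143e+00 -4.44089210e-16
  1.10118345e+00  1.20522419e+00] [-4.51109727e-01 -1.99494294e-02  1.84547047e+00 -4.44089210e-16
  1.31607162e+00  2.55434724e+00] [-0.45110973 -0.01994943  1.84547047  0.          1.31607162 -0.58724541]
```

```bash
python3 - <<'E'
from h import *
a=-.4375+PI; c=np.array([.4693,.3078])
e=observe()["eef_pos"]
move_l([e[0],e[1],.32],feed=.25)
movep([*c,.25],[PI,0,a])
print(move_l([*c,.091],feed=.12,max_force=12))
gripper_to(.016,f_grip=50)
o=observe();print(o["opening"],o["ft_force"],o["eef_pos"],o["tcp_rot"],o["time_s"])
f0=o["ft_force"]
e=o["eef_pos"];move_l([e[0],e[1],e[2]+.08],feed=.1);hold(.2)
o=observe();print(o["opening"],o["ft_force"]-f0,o["eef_pos"],o["time_s"])
p,d=get_image("side");cv2.imwrite("pics/s1.png",p[:,:,::-1])
E
```

```text
False
0.016107246964957234 [-1.63296281 -2.69010575  2.01575169] [0.46909386 0.30731573 0.09091352] [-3.14045350e+00 -1.56747218e-04  2.70415512e+00] 5.9167
0.01574014590375114 [ 1.61254001  1.98625897 -1.8712023 ] [0.46862169 0.30708998 0.16999334] 7.0667
```

View pics/s1.png

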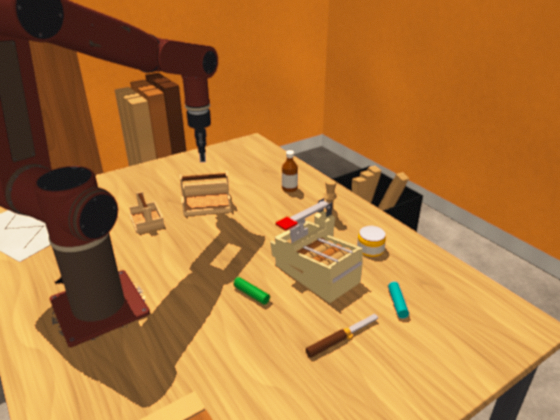

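The gripper is at (202,155) with the tray still on the bench at (205,195). I closed exactly to bar width, so nothing was held. I'll regrip with a smaller target opening.

```bash
python3 - <<'E'
from h import *
gripper_to(.05)
e=observe()["eef_pos"]
print(move_l([.4693,.3078,.091],feed=.12,max_force=12))
gripper_to(.004,f_grip=50)
o=observe();print(o["opening"],o["ft_force"],o["time_s"])
f0=o["ft_force"];e=o["eef_pos"];move_l([e[0],e[1],e[2]+.09],feed=.1);hold(.2)
o=observe();print(o["opening"],o["ft_force"]-f0,o["eef_pos"],o["time_s"])
p,d=get_image("side");cv2.imwrite("pics/s2.png",p[:,:,::-1])
E
```

```text
False
0.015090724193600302 [-2.12853987 -2.7046781   4.31236071] 8.7583
0.014785669916460268 [ 2.06386664  3.25750744 -7.08163092] [0.46926083 0.30743641 0.1808746 ] 10.0167
```

View pics/s2.png

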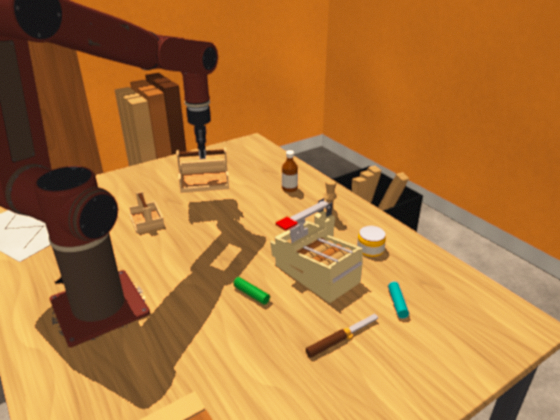

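The tray is now lifted and level at (203,170). Next I'll carry it to a pre-dock pose 55 mm short of contact and check it from above.

```bash
cat >> h.py <<'E'
O=np.array([.5492,-.1434]);YD=np.radians(7.8)
def dp(x,y):return O+rz(YD)@np.array([x,y])
E
python3 - <<'E'
from h import *
t=dp(0,.155)
movep([*t,.18],[PI,0,YD+PI])
move_l([*t,.0935],feed=.1,max_force=10);hold(.2)
o=observe();print(t,o["eef_pos"],o["tcp_rot"],o["opening"],o["time_s"],o["ft_force"])
p,d=get_image("top");np.savez("top1.npz",p=p,d=d)
cv2.imwrite("pics/t1.png",cv2.resize(p[120:270,180:400],None,fx=3.5,fy=3.5,interpolation=2)[:,:,::-1])
E
```

```text
[0.52816409 0.01016592] [0.52869276 0.01011459 0.09417313] [-3.14124323e+00  1.29797461e-03 -3.00543806e+00] 0.014894207892632579 12.4417 [-0.54514299 -0.60259234 -3.9638007 ]
```

View pics/t1.png

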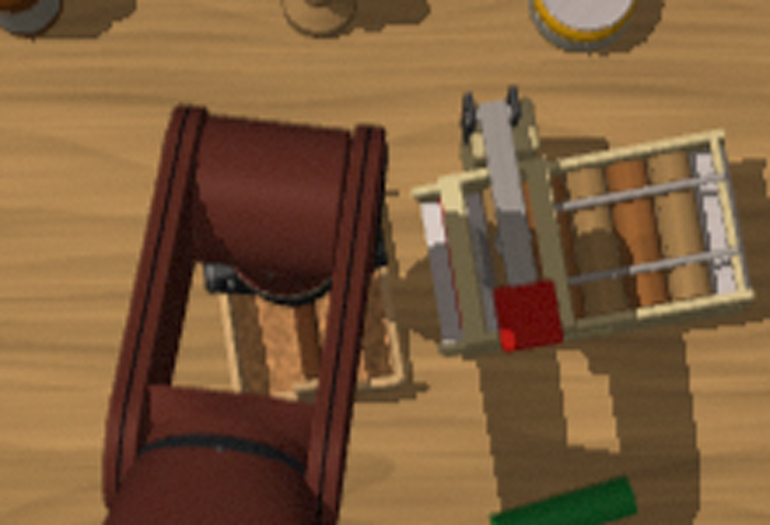

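The tray hangs with its sill facing the dispenser, with its near wall at about (330,390) in the crop and its sill corner at (400,380). I'll measure that wall's edge in the dispenser frame.

```bash
python3 - <<'E'
from h import *
z=np.load("top1.npz");W=cloud("top",z["d"])
def fr(W):Q=W.reshape(-1,3);return np.c_[(Q[:,:2]-O)@rz(YD),Q[:,2]]
L=fr(W[200:240,235:305])
w=L[(L[:,2]>.045)&(L[:,2]<.06)&(L[:,0]<-.06)&(L[:,0]>-.1)]
print(len(w),w.min(0),w.max(0),"wall yaw rel",np.degrees(np.polyfit(w[:,1],w[:,0],1)[0]))
for k in np.arange(.1,.22,.02):
  s=w[abs(w[:,1]-k)<.01]
  if len(s):print(k.round(3),s[:,0].min().round(4),s[:,0].mean().round(4),s[:,0].max().round(4))
L=fr(W[160:240,285:305]);s=L[(L[:,2]>.008)&(L[:,2]<.03)&(L[:,0]<.1)];
for k in(-.07,-.05,-.03,-.01,.02,.04,.06):
  q=s[abs(s[:,0]-k)<.01]
  if len(q):print("sill",k,q[:,1].min().round(4),len(q))
# same for dispenser -x/+x walls at present O, and lip corner
L=fr(W[135:230,285:405]);e=L[(L[:,2]>.085)&(L[:,2]<.115)&(L[:,1]<-.05)];print("disp x",np.percentile(e[:,0],[.5,99.5]))
E
```

```text
48 [-0.08044493  0.09592142  0.04514866] [-0.06103377  0.21959791  0.0590434 ] wall yaw rel 5.205812446180328
0.1 -0.0804 -0.0777 -0.0737
0.12 -0.0802 -0.0773 -0.0748
0.16 -0.0802 -0.0802 -0.0802
0.18 -0.0795 -0.0765 -0.074
sill -0.07 0.0897 48
sill -0.05 0.0869 64
sill -0.03 0.0858 58
sill -0.01 0.0535 50
sill 0.02 0.0491 15
sill 0.04 0.0527 3
sill 0.06 0.0449 4
disp x [-0.06306781  0.06355908]
```

```bash
python3 - <<'E'
from h import *
def P(): 
    o=observe();l=rz(YD).T@(o["eef_pos"][:2]-O);print(l.round(4),o["eef_pos"][2].round(4),o["ft_force"].round(2),o["opening"].round(4),o["time_s"])
t=dp(0,.155)
move_l([*t,.0915],feed=.05,max_force=6);P()
t=dp(0,.112);print(move_l([*t,.0915],feed=.08,max_force=8));P()
t=dp(0,.090);print(move_l([*t,.0915],feed=.02,max_force=6));P()
e=observe()["eef_pos"];print(move_l([e[0],e[1],e[2]-.003],feed=.02,max_force=4));P()
gripper_to(.04);P()
e=observe()["eef_pos"];move_l([e[0],e[1],.26],feed=.15)
movep([*dp(-.053,0),.25],[PI,0,YD+PI/2])
gripper_to(0);P()
p,d=get_image("top");np.savez("top2.npz",p=p,d=d)
cv2.imwrite("pics/t2.png",cv2.resize(p[120:270,180:400],None,fx=3.5,fy=3.5,interpolation=2)[:,:,::-1])
p,d=get_image("side");np.savez("side2.npz",p=p,d=d)
E
```

```text
Traceback (most recent call last):
AttributeError: 'float' object has no attribute 'round'
```

```bash
cat >> h.py <<'E'
def P(): 
    o=observe();l=rz(YD).T@(o["eef_pos"][:2]-O);print(l.round(4),round(float(o["eef_pos"][2]),4),o["ft_force"].round(2),round(float(o["opening"]),4),o["time_s"])
E
python3 - <<'E'
from h import *
P()
t=dp(0,.112);print(move_l([*t,.0915],feed=.08,max_force=8));P()
t=dp(0,.090);print(move_l([*t,.0915],feed=.02,max_force=6));P()
e=observe()["eef_pos"];print(move_l([e[0],e[1],e[2]-.003],feed=.02,max_force=4));P()
gripper_to(.04);P()
e=observe()["eef_pos"];move_l([e[0],e[1],.26],feed=.15)
movep([*dp(-.053,0),.25],[PI,0,YD+PI/2])
gripper_to(0);P()
p,d=get_image("top");np.savez("top2.npz",p=p,d=d)
cv2.imwrite("pics/t2.png",cv2.resize(p[120:270,180:400],None,fx=3.5,fy=3.5,interpolation=2)[:,:,::-1])
p,d=get_image("side");np.savez("side2.npz",p=p,d=d)
E
```

```text
[0.0005 0.1548] 0.0919 [ 0.46  0.18 -1.1 ] 0.015 12.7417
False
[0.0002 0.1107] 0.092 [-0.68 -1.44  0.51] 0.0152 13.4333
True
[0.0002 0.1096] 0.0915 [-0.09 -0.36  3.38] 0.0148 13.8583
True
[1.000e-04 1.096e-01] 0.0914 [-0.74  0.02  4.36] 0.0151 14.0667
[-0.0002  0.1095] 0.0908 [ 0.25  0.42 -0.02] 0.0399 14.4333
[-0.0529  0.0001] 0.25 [ 0.14 -0.02  0.06] 0.0001 17.3917
```

View pics/t2.png

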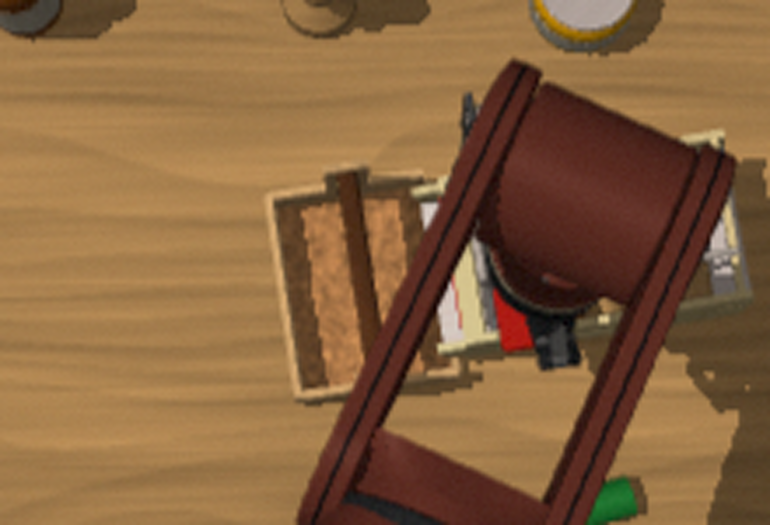

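The slide stopped early on bench friction. The tray stands square but its bar is at y≈109.5 mm, so about 10 mm is left. I'll push it home with both open fingers against the outside of its high wall, which also squares it.

```bash
python3 - <<'E'
from h import *
r=[PI,0,YD+PI/2]
movep([*dp(0,.215),.22],r)
gripper_to(.085)
print(move_l([*dp(0,.215),.018],feed=.16,max_force=15));P()
print(move_l([*dp(0,.165),.018],feed=.025,max_force=8));P()
move_l([*dp(0,.215),.018],feed=.1)
move_l([*dp(0,.215),.24],feed=.2)
p,d=get_image("top");np.savez("top3.npz",p=p,d=d);P()
cv2.imwrite("pics/t3.png",cv2.resize(p[120:270,180:400],None,fx=3.5,fy=3.5,interpolation=2)[:,:,::-1])
L=cloud("top",d)[150:240,240:330].reshape(-1,3);L=np.c_[(L[:,:2]-O)@rz(YD),L[:,2]]
w=L[(L[:,2]>.044)&(L[:,2]<.056)&(L[:,1]>.07)]
print("n",len(w),np.percentile(w[:,:2],[1,99],axis=0))
for k in(-.06,-.03,0,.03,.06):
  q=w[abs(w[:,0]-k)<.012]
  if len(q):print(k,q[:,1].max())
E
```

```text
False
[0.0009 0.2149] 0.019 [ 0.49 -0.58  0.67] 0.0849 20.5833
True
[-0.0004  0.1804] 0.0177 [0.52 2.18 0.29] 0.085 21.9083
[-0.0009  0.215 ] 0.2383 [ 0.04 -0.89  0.33] 0.0852 23.7083
n 248 [[-0.0807172   0.07135895]
 [ 0.08108618  0.16975677]]
-0.06 0.1696880151034197
-0.03 0.16971309646676624
0 0.1697954935918435
0.03 0.16988461908319533
0.06 0.16998493712904827
```

View pics/t3.png

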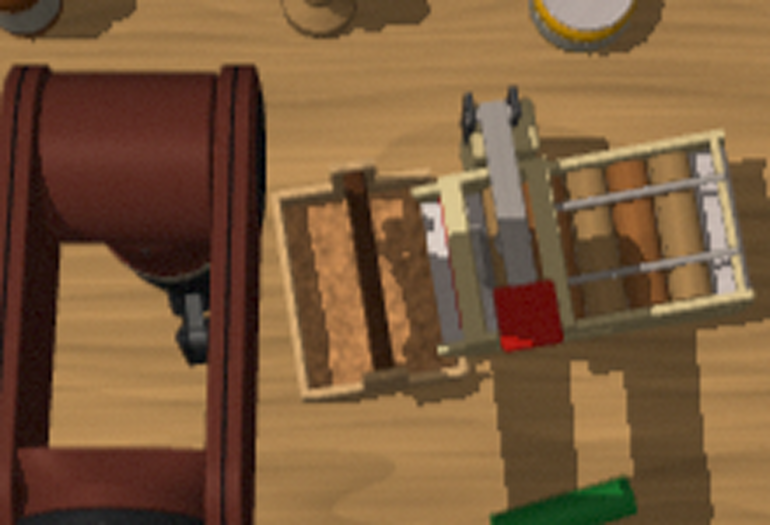

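The chute lip measured at y=56 mm and the tray's outer wall at 169.7 mm. That is 113.7 mm against 114 expected, with yaw within 0.2° and x centred, so it is docked. The shift of about 5 mm is in my origin estimate. Next is the first stroke.

```bash
cat >> h.py <<'E'
def over():movep([*dp(-.053,0),.22],[PI,0,YD+PI/2])
def stroke():
    x=dp(-.053,0)
    move_l([*x,.178],feed=.15);hold(.1)
    hit=move_l([*x,.105],feed=.03,max_force=16);print("stop",hit);P()
    hold(.6);P()
    move_l([*x,.178],feed=.06);hold(.3);P()
def count(tag):
    p,d=get_image("top");np.savez(tag+".npz",p=p,d=d)
    L=cloud("top",d)[150:240,240:330].reshape(-1,3);L=np.c_[(L[:,:2]-O)@rz(YD),L[:,2]]
    m=(abs(L[:,0])<.045)&(L[:,1]>.06)&(L[:,1]<.16)
    for lo in np.arange(.06,.16,.01):
        q=L[m&(L[:,1]>=lo)&(L[:,1]<lo+.01)&(L[:,2]<.09)]
        print(round(lo,2),len(q),np.median(q[:,2]).round(3) if len(q) else None,end="; ")
    print()
    cv2.imwrite("pics/"+tag+".png",cv2.resize(p[120:270,180:400],None,fx=3.5,fy=3.5,interpolation=2)[:,:,::-1])
E
python3 - <<'E'
from h import *
gripper_to(0)
over();stroke()
move_l([*dp(-.053,0),.22],feed=.2)
movep([*dp(0,.215),.24],[PI,0,YD+PI/2])
count("c1");P()
E
```

```text
stop True
[-0.0516 -0.0001] 0.1433 [-3.98  1.33  8.61] -0.0002 27.2167
[-0.0516 -0.0001] 0.1434 [-2.17  1.06  8.26] 0.0001 27.8167
[-0.0532  0.0001] 0.1776 [ 0.13  0.64 -1.09] -0.0001 28.8583
0.06 119 0.012; 0.07 116 0.012; 0.08 117 0.011; 0.09 64 0.011; 0.1 0 None; 0.11 86 0.01; 0.12 119 0.01; 0.13 123 0.034; 0.14 123 0.04; 0.15 122 0.039; 
[-0.0004  0.2138] 0.2393 [-0.55 -0.54 -0.67] 0.0001 30.1583
```

View pics/c1.png

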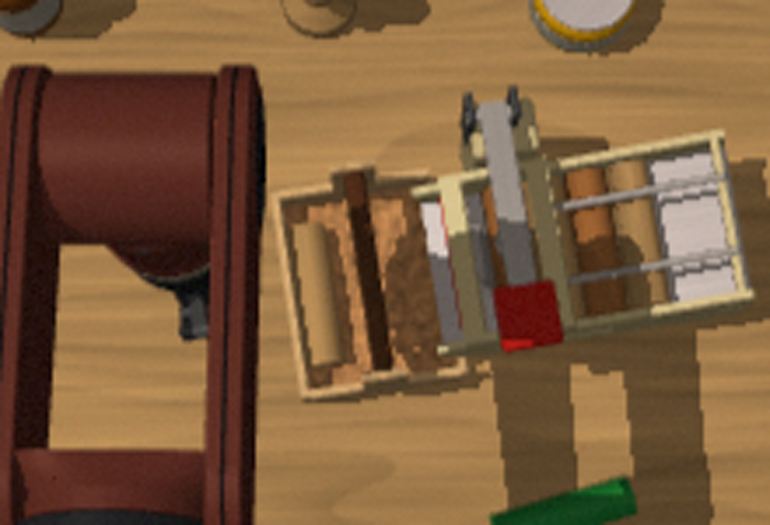

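One blank lies in the tray against the far wall at (320,290), and two are left in view in the queue. Stroke two uses a slightly firmer stop threshold.

```bash
sed -i 's/max_force=16/max_force=20/' h.py; python3 - <<'E'
from h import *
over();stroke()
move_l([*dp(-.053,0),.22],feed=.2)
movep([*dp(0,.215),.24],[PI,0,YD+PI/2])
count("c2");P()
E
```

```text
stop True
[-0.0516 -0.0002] 0.1432 [-4.95  1.71 10.5 ] -0.0002 32.9083
[-0.0516 -0.0001] 0.1434 [-3.91  1.24 10.42] 0.0002 33.5083
[-0.0532  0.0001] 0.1776 [-0.05  0.38 -0.02] -0.0 34.5583
0.06 118 0.012; 0.07 117 0.012; 0.08 117 0.011; 0.09 64 0.011; 0.1 0 None; 0.11 87 0.041; 0.12 124 0.039; 0.13 122 0.034; 0.14 123 0.04; 0.15 118 0.039; 
[-0.0004  0.2138] 0.2393 [-0.69 -0.86  0.61] -0.0 35.8583
```

Two blanks now show as two humps, at y of 0.12 and 0.15. Third stroke.

```bash
python3 - <<'E'
from h import *
over();stroke()
move_l([*dp(-.053,0),.22],feed=.2)
movep([*dp(0,.215),.24],[PI,0,YD+PI/2])
count("c3");P()
z=np.load("c3.npz");L=cloud("top",z["d"])[150:240,240:330].reshape(-1,3);L=np.c_[(L[:,:2]-O)@rz(YD),L[:,2]]
w=L[(L[:,2]>.044)&(L[:,2]<.056)&(L[:,1]>.07)];print(np.percentile(w[:,:2],[1,99],axis=0),[w[abs(w[:,0]-k)<.012][:,1].max().round(4) for k in(-.06,0,.06)])
E
```

```text
stop True
[-0.0516 -0.0002] 0.1432 [-4.72  1.81 10.67] 0.0001 38.6083
[-0.0516 -0.0002] 0.1434 [-4.22  3.17  9.98] -0.0001 39.2083
[-0.0532  0.0001] 0.1776 [-0.04  0.81  0.69] 0.0003 40.2583
0.06 110 0.013; 0.07 119 0.04; 0.08 123 0.043; 0.09 75 0.041; 0.1 0 None; 0.11 85 0.042; 0.12 122 0.04; 0.13 120 0.034; 0.14 125 0.041; 0.15 120 0.039; 
[-0.0004  0.2138] 0.2393 [-0.83  0.07 -0.05] -0.0003 41.5583
[[-0.08074875  0.07175654]
 [ 0.08128072  0.17009738]] [np.float64(0.1699), np.float64(0.1703), np.float64(0.1704)]
```

View pics/c3.png

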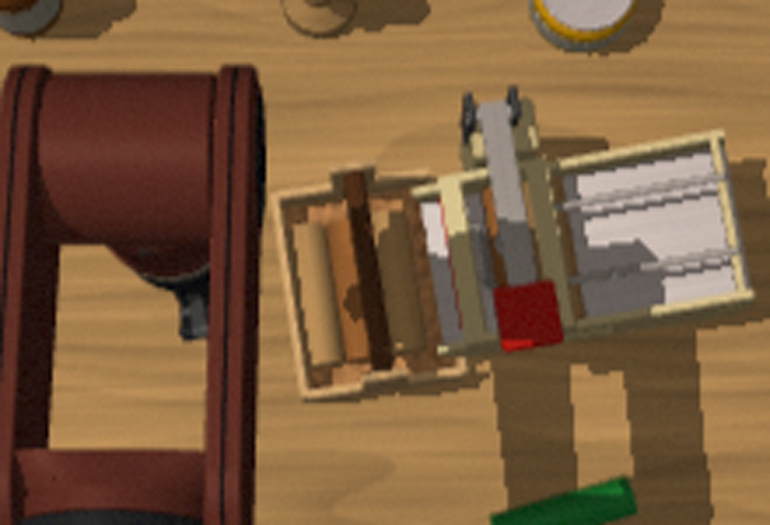

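Three blanks lie in the tray at (318,290), (350,290) and (402,280), and the rest are still in the dispenser. The tray moved no more than 0.6 mm. The robot is clear, so I'm handing in.

```bash
python3 -c "
from h import *
job_done();print(observe()['time_s'])"
```

```text
the job is handed in; nothing more can be done
the job is handed in; nothing more can be done
```

The tray is docked against the dispenser's front face, and three lever strokes put exactly three blanks in it. I handed the job in at about 41.6 s of the 64 s allowed.

**Final checks (top camera, just before hand-in):**
- **Blanks:** three are in the tray. Blanks 4 and 5 were not seen lying outside the dispenser; most of that area is hidden under the lever.
- **Tray:** it is centred to about 0.5 mm and square to within about 0.3°. The lip-to-outer-wall distance measured 113.7 mm after docking, against 114 mm expected. The far wall read about 0.2–0.5 mm further out after the strokes, close to measurement noise; I left it alone.
- **Lever:** each stroke went down about 25 mm and stopped at the 16 N threshold (first stroke) or 20 N (the other two). I held it 0.6 s and let it come right back up. The held force settled to about 8–11 N, below the 15 N given for the stop. Full stroke therefore rests on the repeatable depth and one blank per stroke.

**What went wrong on the way:**
- The first grasp held nothing, because I had commanded the fingers to exactly the bar's width. I regripped it.
- The first docking slide stopped about 5 mm short on bench friction. I then pushed the tray home from outside with both open fingers until it met the dispenser (8 N threshold).
- My estimate of the dispenser's origin was about 5 mm off along its y, so I confirmed docking from the lip-to-wall distance instead.

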